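Sort the wheel bearings: sound ones onto their stands, rusted ones through the scrap flap

ROBOT

A 7-joint arm with a two-finger parallel gripper is mounted at the origin on a cart in front of the work surface, level with it; the furniture and walls round the work are solid. World frame = base frame: x ahead of the robot, y to its left, z up, the work surface at z = 0. Lengths are in mm, angles in rad, forces in N, time in s.
With the tool pointing down it reaches from about 400 to 875 mm from the base axis. Payload 4.4 kg.
Tool frame: the origin (TCP) lies at the very end of the fingers, on their centre line; the grasp point (between the pads) lies 19 mm behind it; z points along the fingers, y is the line along which they close (so a half turn about z gives the same grasp; the last joint's range is limited). The gripper opens to 85 mm and grips with 20 to 120 N. Pads are 22 mm wide; open, the fingers measure 114 mm over their backs; the gripper's body (76 mm by 85 mm) begins 54 mm behind the grasp point. The pads swing forward as they close: fully open they stand 13 mm farther back than shut.
Start: joints at [1.22, 0.628, 0.038, 1.517, -0.027, 0.996, -0.02], TCP at [182.655, -623.823, 231.313] pointing down, gripper open.
Joint ranges: [-3.06, 3.06], [-0.37, 2.12], [-1.25, 1.32], [0.18, 2.47], [-1.1, 4.24], [0.23, 1.98], [-2.94, 2.94]. Speed limits (rad/s): [2.57, 2.57, 3.14, 3.14, 3.14, 3.14, 3.14].

INTERFACE

Orientations are given as a unit quaternion [x, y, z, w].
In Python, from rig import get_state, read_camera, camera_model, job_done gives the robot as it stands.
- The arm moves only by the tool jog_arm, never from a script. Its arguments are lists of equal length, an entry for each row: "slide": the shift along the tool's x, y, z in units of 60 mm (1.0 is 60 mm), a list of three; "dr": the turn, a rotation vector about the tool's x, y, z in units of 10 degrees (1.0 is 10 degrees), a list of three; "grip": the closure, from 0 (fully open) to 1 (shut). In form: {"slide": [[tx, ty, tz], ...], "dr": [[rx, ry, rz], ...], "grip": [grip, ...]}. A call has 1 to 12 rows; each row shifts and turns the commanded pose from where the row before left it, along the tool's axes as they then stand; what a row does not reach is not made up. A row lasts 1/8 s, in which the tool goes at most 62.5 mm and 10.7 degrees, less where a joint would pass 70% of its speed; a pose out of reach is approached as far as the arm can. A call is refused whole if a number of a shift passes 1 or a number of a turn 1, either way. A call with a gripper value outside its range is refused whole. The fingers move at their own pace and stop on an object; "squeeze" is the grip in N (left out, the last holds). Time passes only in rows, so rows that do not move let the fingers close. It gives the time, the measured TCP pose, the force, the opening and the grip force at its end, in the units of the state.
- get_state(): the state, without advancing time (a new reading comes with each control period).
- read_camera(name): name is "side" or "top" or "wrist"; returns (picture, depth): 384x512x3 uint8, red, green, blue; 384x512 float32, mm along the optical axis (not along the pixel's ray), 0 where there is no reading.
- camera_model(name): a dict with "fx", "fy", "cx", "cy" (pixels), "D" ([k1, k2, p1, p2, k3] as OpenCV has them; the pictures are not rectified), "R" (3x3) and "t" (3): a world point X has camera coordinates R X + t; the wrist camera has in their place "hand_eye" (4x4, takes a point from camera to tool coordinates, whose origin is the TCP and whose axes are the flange's). Camera axes: x right, y down, z forward; pixel columns grow to the right and rows downward; lengths in mm; the calibration is good to about 2 mm. A picture is of the moment at which its call begins: read the wrist's pose just before it. camera_model takes no time and is no camera call.
- job_done(): hands the job in; it is judged then, once.
The state is a dict: "t": time; "joints": joint angles; "dq": joint speeds; "joint_efforts": joint torques, N m; "position": TCP position; "eef_rot": TCP orientation; "wrist_force": force on the tool from outside, world axes, zero at the start; "torque": the same for the moment, N m; "width": finger opening in mm; "grasp_force": force on a finger pad.
Only numpy, scipy, OpenCV 4.12 (cv2) and the standard library are available. Lean on these libraries where they do the work, as an engineer would, in place of code of your own. Each camera call takes 0.05 s, during which the arm holds its last target. There are 200 camera calls.

TASK

Sort the five ball bearings from the strip-down: set each of the three sound bearings flat on the wooden stand of its own size (the large one on the large stand, and so on), down over the pin, and get rid of the two rusty ones by pushing the sprung flap of the green scrap box open and letting them drop inside.

Things in the scene. Friction and masses are not known exactly. Their poses are not given: they have to be found in the camera images.
- sound_large: large sound ball bearing: bright steel rings with a black rubber seal between them, outside diameter 62 mm, bore 30 mm, 16 mm thick; lies flat. Origin: centre of its underside; z is its axis, up.
- sound_medium: medium sound ball bearing: bright steel rings with a black rubber seal between them, outside diameter 52 mm, bore 25 mm, 15 mm thick; lies flat. Origin: centre of its underside; z is its axis, up.
- sound_small: small sound ball bearing: bright steel rings with a black rubber seal between them, outside diameter 42 mm, bore 20 mm, 12 mm thick; lies flat. Origin: centre of its underside; z is its axis, up.
- rusty_medium: medium scrap ball bearing: rust-brown all over, its seals gone and the balls bare, outside diameter 52 mm, bore 25 mm, 15 mm thick; lies flat. Origin: centre of its underside; z is its axis, up.
- rusty_small: small scrap ball bearing: rust-brown all over, its seals gone and the balls bare, outside diameter 42 mm, bore 20 mm, 12 mm thick; lies flat. Origin: centre of its underside; z is its axis, up.
- stand_large: large bearing stand, fixed to the bench: round pale wooden foot 70 mm across and 14 mm high with an upright round-topped steel pin 12 mm thick in its middle, pin top 46 mm above the bench. Takes the 62 mm sound bearing, which drops over the pin and lies flat on the foot. Origin: centre of the foot's underside.
- stand_medium: medium bearing stand, fixed to the bench: round pale wooden foot 60 mm across and 14 mm high with an upright round-topped steel pin 9 mm thick in its middle, pin top 46 mm above the bench. Takes the 52 mm sound bearing, which drops over the pin and lies flat on the foot. Origin: centre of the foot's underside.
- stand_small: small bearing stand, fixed to the bench: round pale wooden foot 50 mm across and 14 mm high with an upright round-topped steel pin 6 mm thick in its middle, pin top 46 mm above the bench. Takes the 42 mm sound bearing, which drops over the pin and lies flat on the foot. Origin: centre of the foot's underside.
- scrap_box: dark green steel scrap box, fixed to the bench, 130 mm (its x) by 180 mm (its y) by 130 mm high. In its lid a centred opening, 104 mm (x) by 150 mm (y), is filled by a plain grey metal flap with a black rubber pad, level with the lid when shut. Empty; walls 3 mm, floor at 4 mm. Origin: centre of its underside, z up.
- scrap_flap (a joint): flap angle, 0 shut, to 1.25 rad swung down into the box; hinged along the box's y at x = +52 mm, free edge at x = -50 mm. A spring shuts it. A bearing laid on it does not open it: 2.5 N at its middle starts it, 4 to 7 N hold it open. Pressed with the held bearing 50 mm below the lid at the box's centre, finger line along y, it stands at about 0.85 rad and a released bearing slides off.
Things that resemble listed ones, but are neither listed nor needed, are in the scene too. What is shaped like the sound_small but orange is not meant.

How it is judged (in metres and radians):
At the end, for the whole second after the job is handed in: Each sound bearing lies flat (tilt under 0.15 rad) on the foot of its own size of stand, pin through its bore (centres within 12 mm); both rusty ones lie inside the scrap box (undersides under 85 mm), its flap has closed (under 0.1 rad), all five at rest (horizontal distance between sound_large and stand_large below 0.012 m and z of sound_large in the frame of stand_large between 0.01 and 0.019 m and angle between each of sound_large, sound_medium, sound_small's own z axis and vertical below 0.15 rad and horizontal distance between sound_medium and stand_medium below 0.012 m and z of sound_medium in the frame of stand_medium between 0.01 and 0.019 m and horizontal distance between sound_small and stand_small below 0.012 m and z of sound_small in the frame of stand_small between 0.01 and 0.019 m and x of rusty_medium in the frame of scrap_box between -0.062 and 0.062 m and y of rusty_medium in the frame of scrap_box between -0.087 and 0.087 m and z of each of rusty_medium, rusty_small in the frame of scrap_box below 0.085 m and x of rusty_small in the frame of scrap_box between -0.062 and 0.062 m and y of rusty_small in the frame of scrap_box between -0.087 and 0.087 m and value of joint scrap_flap below 0.1 rad and linear speed of each of sound_large, sound_medium, sound_small, rusty_medium, rusty_small below 0.03 m/s); the robot touches nothing.
It also fails if it takes over 122 s, if anything falls off the work surface, if the arm or the gripper's body presses on something with over 40 N, if the wrist force passes 120 N, or if a joint passes its speed limit or range.

## Working session

There is one attempt and no reset: what is moved stays moved. The work goes in short steps, Python scripts to look and compute and a tool call to move; the robot and the scene stay as the last step left them, time stands still between calls to the robot, and variables do not carry over. Pictures are saved under pics/ and viewed, at most 14 in all, crops included, and the job is handed in when it is done.

Besides the shell and the picture viewer there is one more tool, called after ">>>" as name(argument=value, ...), one argument or row to a line, values as JSON. jog_arm: Moves the arm, as the interface text tells. Its arguments: {"type":"object","properties":{"slide":{"type":"array"},"dr":{"type":"array"},"grip":{"type":"array"},"squeeze":{"type":"number"}},"required":["slide","dr","grip"]}

```bash
mkdir -p pics; ls
python3 - <<'E'
from rig import *
import cv2
s=get_state();print(s['t'],s['position'],s['eef_rot'],s['width'])
for n in ('top','side'):
    p,d=read_camera(n);cv2.imwrite(f'pics/{n}0.png',cv2.resize(p[:,:,::-1],(800,600)));
    import numpy as np;np.savez(f'{n}0.npz',p=p,d=d)
    m=camera_model(n);print(n,m)
print(camera_model('wrist'))
E
```

```text
pics
0.0 [ 182.45238424 -623.18675612  230.37705226] [ 9.89882327e-01  1.41887403e-01 -1.54992704e-04 -9.58704677e-04] 85.13094076733616
top {'fx': 405.3067532921097, 'fy': 405.3067532921097, 'cx': 253.54663768635038, 'cy': 188.4391476207277, 'D': array([0.0391296, 0.       , 0.       , 0.       , 0.       ]), 'R': array([[-0.02189904, -0.99972494,  0.00839482],
       [-0.99327678,  0.02080153, -0.11387949],
       [ 0.11367354, -0.01083224, -0.9934591 ]]), 't': array([  10.60606248,  519.0801557 , 1307.27748797])}
side {'fx': 380.1954202572173, 'fy': 380.1954202572173, 'cx': 249.54637660179264, 'cy': 190.1201525350445, 'D': array([-0.07261352,  0.        ,  0.        ,  0.        ,  0.        ]), 'R': array([[-0.99371331, -0.11085337,  0.01566505],
       [-0.07176984,  0.52337462, -0.84907485],
       [ 0.08592412, -0.84486125, -0.52804026]]), 't': array([ 509.31389411,  110.27018638, 1055.87905443])}
{'fx': 284.4716131305967, 'fy': 284.4716131305967, 'cx': 260.4352404580236, 'cy': 193.57561750703155, 'D': array([-0.03224713,  0.        ,  0.        ,  0.        ,  0.        ]), 'hand_eye': array([[-5.67846193e-04, -9.65582680e-01, -2.60095687e-01,
         6.60133629e+01],
       [ 9.99999448e-01, -3.18376534e-04, -1.00127386e-03,
         1.07442974e+00],
       [ 8.84004334e-04, -2.60096112e-01,  9.65582327e-01,
        -1.42359333e+02],
       [ 0.00000000e+00,  0.00000000e+00,  0.00000000e+00,
         1.00000000e+00]])}
```

View pics/top0.png

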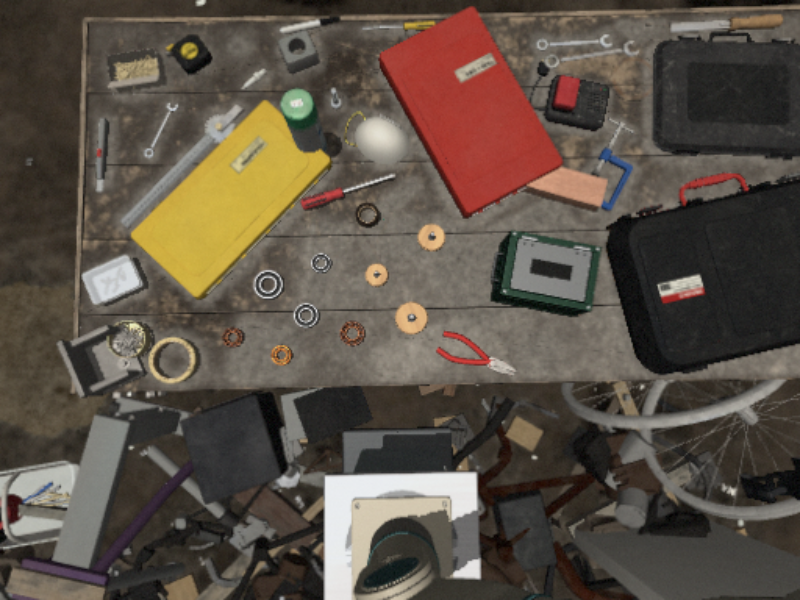

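View pics/side0.png

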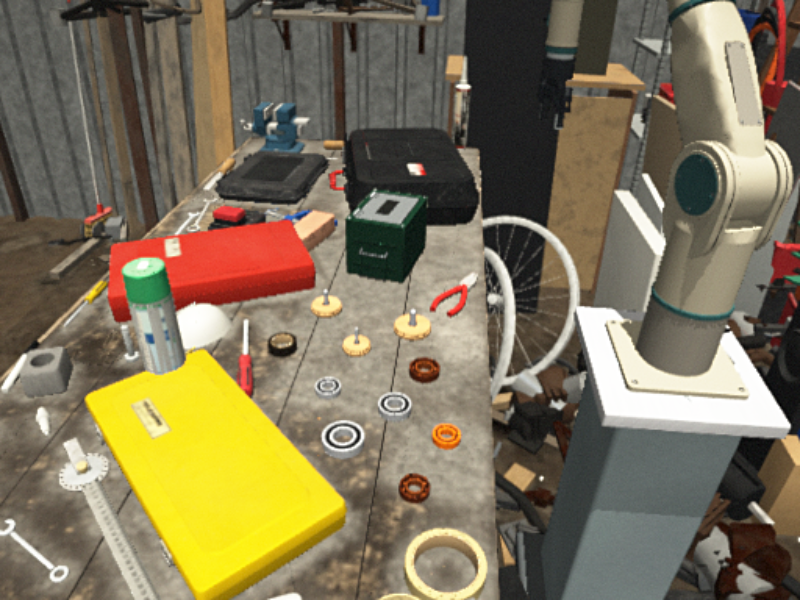

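The top view, in its 800x600 pixels, shows:
- **Sound rings:** large (268,284), medium (306,314), small (320,262).
- **Rusty rings:** medium (352,332), small (233,337).
- **Lookalikes:** orange ring (281,354), dark brown/black ring (367,214), tape roll (172,358).
- **Stands:** large (411,318), small (376,274), medium (431,236).
- **Box:** (546,271).

The side view agrees.

```bash
cat > h.py <<'E'
import numpy as np,cv2
from rig import *
from scipy.spatial.transform import Rotation as Ro
def pose():
    s=get_state(); T=np.eye(4); T[:3,:3]=Ro.from_quat(s['eef_rot']).as_matrix(); T[:3,3]=s['position']; return s,T
def cam(n,T=None):
    m=camera_model(n);K=np.array([[m['fx'],0,m['cx']],[0,m['fy'],m['cy']],[0,0,1]])
    if n=='wrist': W=T@m['hand_eye']
    else:
        W=np.eye(4);W[:3,:3]=np.array(m['R']).T;W[:3,3]=-W[:3,:3]@m['t']
    return K,m['D'],W
def dirs(uv,C):
    K,D,W=C;p=cv2.undistortPoints(np.asarray(uv,float).reshape(-1,1,2),K,D).reshape(-1,2)
    return np.c_[p,np.ones(len(p))]
def onplane(uv,z,C):
    d=dirs(uv,C)@C[2][:3,:3].T;o=C[2][:3,3];return o+d*((z-o[2])/d[:,2])[:,None]
def cloud(depth,C):
    v,u=np.mgrid[:384,:512];d=dirs(np.c_[u.ravel(),v.ravel()],C)*depth.ravel()[:,None]
    return (d@C[2][:3,:3].T+C[2][:3,3]).reshape(384,512,3)
def project(X,C):
    K,D,W=C;Wi=np.linalg.inv(W);return cv2.projectPoints(np.asarray(X,float).reshape(-1,3),cv2.Rodrigues(Wi[:3,:3])[0],Wi[:3,3],K,D)[0].reshape(-1,2)
E
python3 - <<'E'
from h import *
N={'sL':(268,284),'sM':(306,314),'sS':(320,262),'rS':(233,337),'rM':(352,332),'org':(281,354),'dark':(367,214),'stL':(411,318),'stS':(376,274),'stM':(431,236),'box':(546,271)}
z=np.load('top0.npz');C=cam('top');P=cloud(z['d'],C);
Cs=cam('side');zs=np.load('side0.npz');Ps=cloud(zs['d'],Cs)
for k,(u,v) in N.items():
    u=u*.64;v=v*.64
    X0=onplane([[u,v]],8 if k!='box' else 130,C)[0]
    for nm,Q in (('top',P),('side',Ps)):
        r=np.hypot(Q[...,0]-X0[0],Q[...,1]-X0[1]);R=45 if k!='box' else 130
        near=r<R
        bg=np.median(Q[...,2][near&(r>0.8*R)])
        m=near&(Q[...,2]>bg+5) if k!='box' else near&(Q[...,2]>118)
        q=Q[m]
        if len(q)<5: print(k,nm,'few');continue
        c,wh,a=cv2.minAreaRect(q[:,:2].astype(np.float32))
        print(k,nm,'bg%.1f'%bg,'n',len(q),'rect',np.round(c,1),np.round(wh,1),round(a,1),'mean',q.mean(0).round(1),'z95 %.1f'%np.percentile(q[:,2],95))
p=z['p'][140:250,130:310,::-1];cv2.imwrite('pics/crop.png',cv2.resize(p,(800,489),interpolation=cv2.INTER_CUBIC))
E
```

```text
sL top bg-0.0 n 241 rect [545.4 272.3] [75.5 80.5] 82.3 mean [548.6 272.7  15.2] z95 21.0
sL side bg-0.1 n 463 rect [552.1 275.2] [59.7 63.4] 10.8 mean [551.6 278.8  14.2] z95 17.6
sM top bg0.0 n 175 rect [484.1 193.7] [56.6 72.8] 29.9 mean [481.5 192.7  13.4] z95 18.2
sM side bg0.3 n 268 rect [484.8 196.7] [49.1 49.8] 6.0 mean [484.1 199.2  13.6] z95 16.9
sS top bg0.2 n 120 rect [595.  159.7] [73.4 63. ] 25.5 mean [595.8 160.8  10.7] z95 14.7
sS side bg0.3 n 149 rect [597.8 163.8] [41.  42.1] 5.2 mean [597.3 165.6  10.9] z95 13.8
rS top bg0.1 n 123 rect [436.9 343.9] [75.4 73.3] 22.7 mean [437.9 347.2   9.9] z95 15.2
rS side bg-0.5 n 240 rect [440.8 351.1] [41.6 41.5] 81.3 mean [440.9 351.8   9.4] z95 12.3
rM top bg-0.8 n 167 rect [442.1 100.4] [73.  75.8] 25.3 mean [440.8  96.2  11.6] z95 19.4
rM side bg-1.5 n 225 rect [444.1  99. ] [53.2 50.5] 79.9 mean [444.1 101.   10.7] z95 14.9
org top bg0.2 n 121 rect [398.2 242.6] [74.3 63. ] 4.2 mean [398.8 245.5  10.8] z95 15.5
org side bg-0.1 n 200 rect [401.5 247.9] [39.6 42.6] 3.2 mean [401.7 249.9  10.9] z95 13.5
dark top bg-0.6 n 145 
[... 208 characters left out ...]
 77.7] 47.4 mean [471.5 -30.8  14.3] z95 19.1
stL side bg-0.4 n 305 rect [474.3 -24.6] [67.5 66.3] 5.5 mean [474.4 -21.   14. ] z95 34.5
stS top bg0.5 n 174 rect [571.   39.5] [53.3 76.8] 53.0 mean [565.4  41.5  14. ] z95 19.5
stS side bg-1.4 n 191 rect [569.3  45. ] [47.1 47.4] 45.4 mean [568.3  49.5  13.4] z95 31.1
stM top bg-0.3 n 251 rect [644.9 -75.5] [60.5 77.8] 24.2 mean [644.  -77.8  14.3] z95 19.8
stM side bg-1.5 n 211 rect [648.8 -74.3] [55.7 58.9] 64.3 mean [647.4 -69.5  13.6] z95 32.7
box top bg0.1 n 2450 rect [ 549.5 -302.6] [182.8 130.5] 78.0 mean [ 549.5 -302.2  129.7] z95 134.1
box side bg-1.4 n 958 rect [ 553.8 -300.5] [189.6 133.1] 78.0 mean [ 553.  -286.1  127.6] z95 130.1
```

View pics/crop.png

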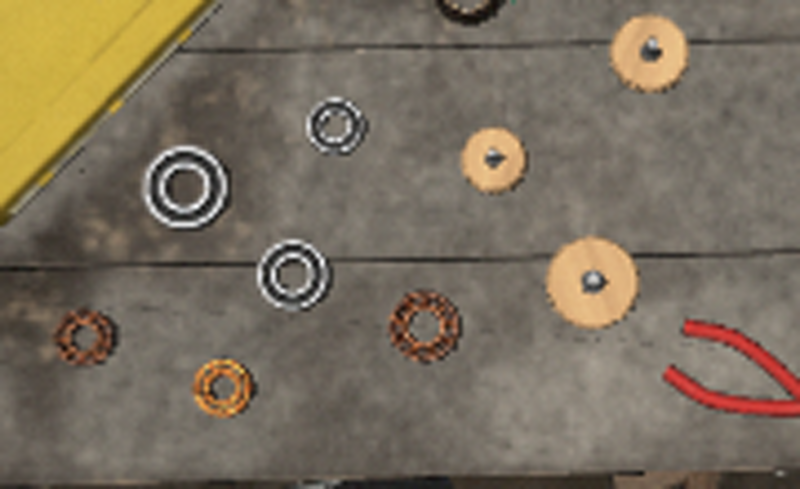

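The crop confirms the choice: three bright rings with black seals, and two rust-brown rings with bare balls. The orange ring (222,388 in the crop) and the dark ring at the top edge (467,5) are left alone. Next I move over the work for a close wrist view.

>>> jog_arm(
  slide=[
    [0, 0, -0.1],
    [0, 0, -0.1],
    [0, 0, -0.1],
    [0.45, -0.78, 0],
    [0.45, -0.78, 0],
    [0.45, -0.78, 0],
    [0.45, -0.78, 0],
    [0.45, -0.78, 0],
    [0.45, -0.78, 0],
    [0.45, -0.78, 0],
    [0.45, -0.78, 0],
    [0, 0, 0],
  ],
  dr=[
    [0, 0, 0.94],
    [0, 0, 0.94],
    [0, 0, 0.94],
    [0, 0, 0],
    [0, 0, 0],
    [0, 0, 0],
    [0, 0, 0],
    [0, 0, 0],
    [0, 0, 0],
    [0, 0, 0],
    [0, 0, 0],
    [0, 0, 0],
  ],
  grip=[0, 0, 0, 0, 0, 0, 0, 0, 0, 0, 0, 0],
  squeeze=40,
)

```text
t: 1.6
position: [474.8, -296.6, 248.7]
eef_rot: [0.995, -0.099, 0.0, -0.002]
wrist_force: [0.1, -0.8, -1.3]
width: 85.5
grasp_force: 0.0
```

>>> jog_arm(
  slide=[
    [-0.1, -0.9, 0],
    [-0.1, -0.9, 0],
    [-0.1, -0.9, 0],
    [-0.1, -0.9, 0],
    [-0.1, -0.9, 0],
    [-0.1, -0.9, 0],
    [-0.1, -0.9, 0],
    [-0.1, -0.9, 0],
    [-0.1, -0.9, 0],
    [0, 0, 0],
    [0, 0, 0],
  ],
  dr=[
    [0, 0, 0],
    [0, 0, 0],
    [0, 0, 0],
    [0, 0, 0],
    [0, 0, 0],
    [0, 0, 0],
    [0, 0, 0],
    [0, 0, 0],
    [0, 0, 0],
    [0, 0, 0],
    [0, 0, 0],
  ],
  grip=[0, 0, 0, 0, 0, 0, 0, 0, 0, 0, 0],
)

```text
t: 2.98
position: [518.3, 183.2, 248.9]
eef_rot: [0.995, -0.104, -0.0, 0.001]
wrist_force: [0.2, -0.3, -0.1]
width: 85.7
grasp_force: 0.0
```

```bash
cat >> h.py <<'E'
def blobs(save=None,h=7,amin=60):
    s,T=pose();p,d=read_camera('wrist');C=cam('wrist',T);P=cloud(d,C)
    if save: cv2.imwrite(save,p[:,:,::-1])
    m=((P[...,2]>h)&(P[...,2]<60)&(d>0)).astype(np.uint8)
    n,l,st,ce=cv2.connectedComponentsWithStats(m)
    for i in range(1,n):
        if st[i,4]<amin: continue
        q=P[l==i];c=cv2.findContours((l==i).astype(np.uint8),0,1)[0][0].reshape(-1,2)
        zt=np.percentile(q[:,2],90);w=onplane(c,np.median(q[:,2]),C)[:,:2].astype(np.float32)
        (cx,cy),r=cv2.minEnclosingCircle(w)
        if 15<r<45: print('px',ce[i].round(),'rect',st[i,:4],'ctr %.1f %.1f diam %.1f z %.1f/%.1f'%(cx,cy,2*r,np.median(q[:,2]),zt), 'hull mean',w.mean(0).round(1),'rgb',p[l==i].mean(0).round())
    return s,T,p,d,C,P
E
python3 -c "
from h import *
s,*_=blobs('pics/w1.png');print(s['position'],Ro.from_quat(s['eef_rot']).as_matrix()[:,0],s['joints'])"
```

```text
px [220.   4.] rect [208   0  29  12] ctr 721.2 184.9 diam 32.6 z 19.1/23.0 hull mean [718.5 186.7] rgb [151.  43.  42.]
px [329.  12.] rect [308   0  45  24] ctr 694.9 61.7 diam 51.7 z 17.6/18.8 hull mean [685.8  63.1] rgb [76. 63. 45.]
px [447.  22.] rect [421   0  51  49] ctr 648.2 -75.4 diam 62.7 z 13.6/15.6 hull mean [645.9 -74.7] rgb [232. 213. 141.]
px [264. 105.] rect [248  89  33  33] ctr 597.1 160.9 diam 42.0 z 11.2/12.4 hull mean [597.2 161. ] rgb [167. 165. 163.]
px [359. 107.] rect [340  88  39  39] ctr 568.8 43.1 diam 50.1 z 13.7/14.9 hull mean [569.1  42.9] rgb [230. 210. 140.]
px [189. 157.] rect [165 134  48  47] ctr 552.6 272.4 diam 63.6 z 15.4/16.5 hull mean [552.7 272.3] rgb [161. 160. 157.]
px [419. 166.] rect [394 142  51  50] ctr 475.0 -28.2 diam 72.1 z 13.5/15.3 hull mean [476.2 -27.5] rgb [238. 219. 146.]
px [258. 193.] rect [240 174  37  38] ctr 485.0 192.8 diam 53.1 z 14.4/15.4 hull mean [485.  192.8] rgb [152. 151. 148.]
px [491. 183.] rect [468 176  44  22] ctr 425.4 -128.2 diam 76.2 z 10.9/12.4 hull mean [ 429.8 -128.7] rgb [227.  50.  40.]
px [  4. 193.] rect [  0 179  12  28] ctr 561.2 548.4 diam 40.5 z 14.7/25.2 hull mean [560.5 543.3] rgb [227. 228. 226.]
px [332. 206.] rect [313 188  39  37] ctr 444.8 95.1 diam 55.0 z 13.8/15.4 hull mean [444.6  95.6] rgb [84. 40. 17.]
px [483. 212.] rect [457 201  55  18] ctr 390.3 -120.1 diam 84.9 z 11.1/12.6 hull mean [ 388.8 -120.2] rgb [231.  55.  44.]
px [157. 235.] rect [146 229  28  17] ctr 444.0 348.4 diam 42.2 z 11.1/12.6 hull mean [452.1 348.2] rgb [121.  60.  29.]
px [235. 253.] rect [221 239  28  28] ctr 402.5 245.6 diam 44.1 z 11.4/12.5 hull mean [402.8 245.6] rgb [212. 139.  10.]
[518.28755725 183.19021184 248.93768229] [ 9.78359399e-01 -2.06912465e-01 -3.42671374e-04] [-0.45984749  0.46536575  0.10046679  1.779734   -0.0558529   0.90051253
 -2.11444464]
```

View pics/w1.png

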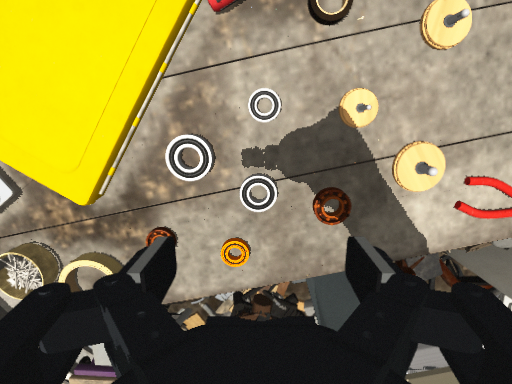

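>>> jog_arm(
  slide=[
    [-0.58, -0.04, 0.6],
    [0, 0, 0.9],
    [0, 0, 0.9],
    [0, 0, 0.8],
    [0, 0, 0.5],
    [0, 0, 0.3],
    [0, 0, 0.13],
    [0, 0, 0],
    [0, 0, 0],
    [0, 0, 0],
    [0, 0, 0],
    [0, 0, 0],
  ],
  dr=[
    [0, 0, 0],
    [0, 0, 0],
    [0, 0, 0],
    [0, 0, 0],
    [0, 0, 0],
    [0, 0, 0],
    [0, 0, 0],
    [0, 0, 0],
    [0, 0, 0],
    [0, 0, 0],
    [0, 0, 0],
    [0, 0, 0],
  ],
  grip=[0, 0, 0, 0, 0, 0, 0, 0, 0.7, 0.7, 0.7, 0.7],
)

```text
t: 4.53
position: [485.4, 194.5, 3.0]
eef_rot: [0.995, -0.103, 0.001, -0.0]
wrist_force: [-0.7, -1.3, 9.1]
width: 51.1
grasp_force: 39.9
```

>>> jog_arm(
  slide=[
    [0, 0, -0.5],
    [0, 0, -0.9],
    [0, 0, -0.4],
    [0.51, 0.55, 0],
    [0.51, 0.55, 0],
    [0.51, 0.55, 0],
    [0.51, 0.55, 0],
    [0.51, 0.55, 0],
    [0.51, 0.55, 0],
    [0.51, 0.55, 0],
    [0, 0, 0],
    [0, 0, 0],
  ],
  dr=[
    [0, 0, 0],
    [0, 0, 0],
    [0, 0, 0],
    [0, 0, 0],
    [0, 0, 0],
    [0, 0, 0],
    [0, 0, 0],
    [0, 0, 0],
    [0, 0, 0],
    [0, 0, 0],
    [0, 0, 0],
    [0, 0, 0],
  ],
  grip=[0.7, 0.7, 0.7, 0.7, 0.7, 0.7, 0.7, 0.7, 0.7, 0.7, 0.7, 0.7],
)

```text
t: 6.02
position: [646.2, -75.2, 109.4]
eef_rot: [0.995, -0.104, -0.001, -0.0]
wrist_force: [0.4, 1.8, -1.4]
width: 51.1
grasp_force: 42.3
```

```bash
python3 -c "
from h import *
s,*_=blobs('pics/w2.png');print(s['position'],s['width'],s['wrist_force'],s['grasp_force'])"
```

```text
px [80.  3.] rect [46  0 70 10] ctr 824.7 27.2 diam 54.3 z 9.9/13.0 hull mean [823.3  26.9] rgb [216. 209. 189.]
px [ 93. 167.] rect [ 61 138  66  60] ctr 701.4 56.3 diam 56.9 z 17.8/18.9 hull mean [701.7  56.4] rgb [94. 80. 58.]
px [264. 182.] rect [230 158  68  51] ctr 650.0 -79.1 diam 58.4 z 13.7/14.7 hull mean [655.8 -80.7] rgb [183. 146.  93.]
px [454. 266.] rect [445 239  20  58] ctr 568.6 -214.4 diam 50.7 z 55.6/59.2 hull mean [ 570.2 -214.7] rgb [17. 32. 24.]
px [ 39. 288.] rect [ 17 268  45  40] ctr 598.2 158.5 diam 47.6 z 11.4/12.4 hull mean [598.3 158.6] rgb [149. 147. 145.]
[646.17788691 -75.2458039  109.40082249] 51.08185737522793 [ 0.4315933   1.76859474 -1.42980004] 42.259706184268
```

View pics/w2.png

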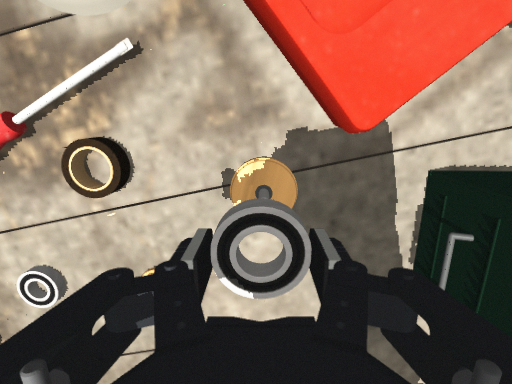

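```bash
python3 -c "
from h import *
s,T,p,d,C,P=blobs()
print(onplane([[264,187]],45,C))
h=p.astype(int);m=(h[...,0]>150)&(h[...,1]<80)&(P[...,2]>25)
m[:,:220]=0
q=P[m];print(len(q),np.percentile(q[:,2],[5,50,95]));dd=np.hypot(q[:,0]-648,q[:,1]+76);i=dd.argsort()[:5];print(q[i].round())
f=np.array([636,-131]);dd=np.hypot(*(q[:,:2]-f).T);print(dd.min(),q[dd.argmin()])
# foot circle: wood rim points
m=(h[...,0]-h[...,2]>40)&(abs(P[...,2]-14)<4)&(np.hypot(P[...,0]-650,P[...,1]+77)<50)
w=P[m][:,:2];hl=cv2.convexHull(w.astype(np.float32)).reshape(-1,2);print(hl.round())
"
```

```text
px [81.  3.] rect [47  0 69 10] ctr 824.9 28.1 diam 53.3 z 9.7/12.6 hull mean [823.   27.5] rgb [216. 209. 189.]
px [ 94. 166.] rect [ 62 137  66  61] ctr 701.0 56.4 diam 56.7 z 17.9/19.0 hull mean [700.8  56.6] rgb [95. 80. 59.]
px [265. 182.] rect [231 157  68  52] ctr 650.0 -79.0 diam 58.5 z 13.7/14.7 hull mean [655.7 -80.3] rgb [183. 146.  93.]
px [455. 266.] rect [446 239  20  57] ctr 569.2 -214.2 diam 49.5 z 55.7/59.1 hull mean [ 570.5 -214.6] rgb [17. 32. 24.]
px [ 39. 287.] rect [ 17 268  45  39] ctr 598.2 158.6 diam 47.4 z 11.5/12.4 hull mean [598.4 157.8] rgb [148. 147. 145.]
[[660.86704442 -80.61521839  45.        ]]
15335 [59.16680222 62.13999677 63.65314107]
[[711. -89. 252.]
 [711. -89. 252.]
 [711. -89. 252.]
 [711. -89. 252.]
 [711. -89. 252.]]
56.238300335581265 [ 688.62295817 -150.83861633   52.64137694]
[[ 677.  -77.]
 [ 677.  -75.]
 [ 676.  -73.]
 [ 676.  -69.]
 [ 675.  -66.]
 [ 672.  -62.]
 [ 670.  -59.]
 [ 667.  -57.]
 [ 664.  -54.]
 [ 661.  -53.]
 [ 660.  -53.]
 [ 649.  -50.]
 [ 646.  -50.]
 [ 644.  -51.]
 [ 644.  -51.]
 [ 629. -100.]
 [ 630. -101.]
 [ 631. -102.]
 [ 633. -103.]
 [ 639. -106.]
 [ 648. -108.]
 [ 653. -107.]
 [ 654. -107.]
 [ 658. -106.]
 [ 661. -105.]
 [ 663. -103.]
 [ 666. -101.]
 [ 668. -100.]
 [ 670.  -98.]
 [ 672.  -95.]
 [ 674.  -92.]
 [ 676.  -87.]
 [ 677.  -83.]]
```

Bearing held square; red case edge is 56 mm from the nearest finger. Lowering onto the medium stand.

>>> jog_arm(
  slide=[
    [0.04, 0.04, 0.4],
    [0, 0, 0.3],
    [0, 0, 0.3],
    [0, 0, 0.25],
    [0, 0, 0.15],
    [0, 0, 0.1],
    [0, 0, 0],
    [0, 0, 0],
  ],
  dr=[
    [0, 0, 0],
    [0, 0, 0],
    [0, 0, 0],
    [0, 0, 0],
    [0, 0, 0],
    [0, 0, 0],
    [0, 0, 0],
    [0, 0, 0],
  ],
  grip=[0.7, 0.7, 0.7, 0.7, 0.7, 0.7, 0.7, 0.7],
)

```text
t: 7.12
position: [649.2, -78.8, 20.1]
eef_rot: [0.995, -0.104, 0.001, -0.0]
wrist_force: [-0.2, -0.2, -1.3]
width: 50.6
grasp_force: 42.3
```

>>> jog_arm(
  slide=[
    [0, 0, 0.03],
    [0, 0, 0],
    [0, 0, 0],
    [0, 0, -0.4],
    [0, 0, -0.9],
    [0, 0, -0.9],
    [-0.33, -0.74, 0],
    [-0.33, -0.74, 0],
    [-0.33, -0.74, 0],
    [-0.33, -0.74, 0],
    [-0.33, -0.74, 0],
    [0, 0, 0],
  ],
  dr=[
    [0, 0, 0],
    [0, 0, 0],
    [0, 0, 0],
    [0, 0, 0],
    [0, 0, 0],
    [0, 0, 0],
    [0, 0, 0],
    [0, 0, 0],
    [0, 0, 0],
    [0, 0, 0],
    [0, 0, 0],
    [0, 0, 0],
  ],
  grip=[0, 0, 0, 0, 0, 0, 0, 0, 0, 0, 0, 0],
)

```text
t: 8.62
position: [595.9, 165.6, 149.9]
eef_rot: [0.995, -0.099, -0.001, -0.002]
wrist_force: [1.0, -0.3, 0.1]
width: 85.5
grasp_force: 0.0
```

```bash
python3 -c "
from h import *
s,*_=blobs();print(s['position'],s['width'])
p,d=read_camera('side');C=cam('side');uv=project([[648,-78,20]],C)[0];print(uv)
u,v=map(int,uv);cv2.imwrite('pics/s1.png',cv2.resize(p[v-40:v+40,u-60:u+60,::-1],(600,400),interpolation=cv2.INTER_CUBIC))"
```

```text
px [354.  51.] rect [323  21  61  63] ctr 700.0 61.0 diam 54.5 z 17.8/18.9 hull mean [700.2  60.9] rgb [90. 75. 53.]
px [492.  83.] rect [468  50  44  65] ctr 648.5 -66.6 diam 58.5 z 21.7/28.7 hull mean [650.3 -61.7] rgb [158. 144. 117.]
px [265. 182.] rect [245 162  41  41] ctr 597.3 160.9 diam 42.3 z 11.4/12.4 hull mean [597.6 160.9] rgb [91. 90. 88.]
px [384. 185.] rect [360 162  49  48] ctr 570.7 42.9 diam 51.3 z 13.6/15.0 hull mean [571.   43.5] rgb [153. 118.  73.]
px [175. 237.] rect [142 214  59  57] ctr 553.2 271.1 diam 65.4 z 15.4/16.4 hull mean [556.7 268. ] rgb [143. 142. 139.]
px [456. 254.] rect [424 226  65  57] ctr 475.1 -28.8 diam 76.4 z 13.6/21.1 hull mean [477.4 -27.9] rgb [202. 178. 118.]
px [339. 300.] rect [324 279  36  43] ctr 445.0 100.6 diam 56.7 z 13.3/15.2 hull mean [446.5 102.1] rgb [104.  47.  18.]
px [ 85. 370.] rect [ 70 353  29  31] ctr 410.5 423.2 diam 49.7 z 18.9/24.7 hull mean [408.5 425. ] rgb [130. 117.  77.]
[595.88442675 165.56438815 149.85335322] 85.45348736578605
[208.64113063 192.05993572]
```

View pics/s1.png

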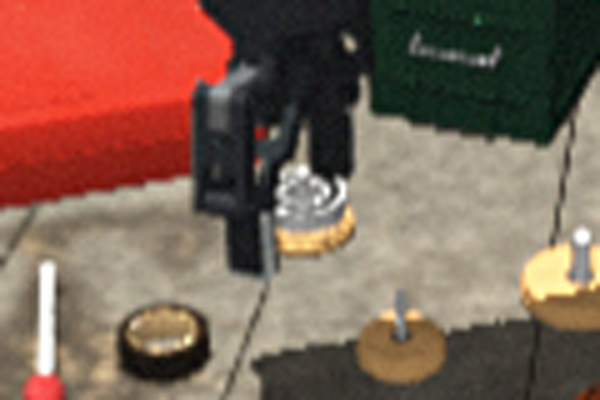

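Medium bearing sits on its stand with the pin through it. Now the small one.

>>> jog_arm(
  slide=[
    [0.04, 0.07, 0.5],
    [0, 0, 0.7],
    [0, 0, 0.6],
    [0, 0, 0.4],
    [0, 0, 0.2],
    [0, 0, 0.04],
    [0, 0, 0],
    [0, 0, 0],
    [0, 0, 0],
    [0, 0, 0],
    [0, 0, 0],
    [0, 0, 0],
  ],
  dr=[
    [0, 0, 0],
    [0, 0, 0],
    [0, 0, 0],
    [0, 0, 0],
    [0, 0, 0],
    [0, 0, 0],
    [0, 0, 0],
    [0, 0, 0],
    [0, 0, 0],
    [0, 0, 0],
    [0, 0, 0],
    [0, 0, 0],
  ],
  grip=[0, 0, 0, 0, 0, 0, 0, 0.8, 0.8, 0.8, 0.8, 0.8],
)

```text
t: 10.22
position: [599.6, 154.7, 4.5]
eef_rot: [0.995, -0.103, 0.001, -0.0]
wrist_force: [-0.4, 1.1, 6.3]
width: 40.0
grasp_force: 39.5
```

>>> jog_arm(
  slide=[
    [0, 0, -0.4],
    [0, 0, -0.7],
    [0, 0, -0.5],
    [-0.03, 0.64, 0],
    [-0.03, 0.64, 0],
    [-0.04, 0.64, 0],
    [0, 0, 0],
    [0, 0, 0],
    [0, 0, 0],
  ],
  dr=[
    [0, 0, 0],
    [0, 0, 0],
    [0, 0, 0],
    [0, 0, 0],
    [0, 0, 0],
    [0, 0, 0],
    [0, 0, 0],
    [0, 0, 0],
    [0, 0, 0],
  ],
  grip=[0.8, 0.8, 0.8, 0.8, 0.8, 0.8, 0.8, 0.8, 0.8],
)

```text
t: 11.35
position: [569.7, 44.4, 99.3]
eef_rot: [0.995, -0.102, 0.0, -0.0]
wrist_force: [-0.6, 0.2, -1.3]
width: 39.7
grasp_force: 40.6
```

```bash
python3 -c "
from h import *
s,T,p,d,C,P=blobs('pics/w3.png');print(s['position'],s['width'],s['grasp_force'])
q=P[180:330,200:320].reshape(-1,3);q=q[(q[:,2]>98)&(np.hypot(q[:,0]-s['position'][0],q[:,1]-s['position'][1])<20)];print(len(q),q.mean(0),np.percentile(q,[2,98],axis=0).round(1))
h=p.astype(int);m=(h[...,0]-h[...,2]>40)&(abs(P[...,2]-14)<4)&(np.hypot(P[...,0]-570,P[...,1]-43)<40)
w=P[m][:,:2];print(np.percentile(w,[1,99],axis=0))
"
```

```text
px [202.  34.] rect [167   0  72  74] ctr 699.6 59.5 diam 55.1 z 17.9/19.0 hull mean [699.6  59. ] rgb [101.  86.  63.]
px [401.  67.] rect [357  26  89  85] ctr 647.8 -73.7 diam 63.9 z 27.7/29.3 hull mean [648.  -72.3] rgb [167. 161. 145.]
px [264. 194.] rect [235 169  58  50] ctr 570.4 40.9 diam 48.7 z 13.7/14.8 hull mean [572.8  40.1] rgb [170. 133.  84.]
px [ 27. 265.] rect [  0 232  60  65] ctr 552.3 268.8 diam 70.1 z 15.3/16.4 hull mean [553.  266.1] rgb [139. 138. 136.]
px [365. 258.] rect [337 243  61  32] ctr 495.3 -37.9 diam 57.6 z 13.6/14.5 hull mean [496.8 -37.4] rgb [161. 120.  71.]
px [237. 312.] rect [213 305  47  16] ctr 459.2 90.8 diam 44.3 z 11.9/15.0 hull mean [463.9  89.2] rgb [82. 37. 16.]
[569.67731622  44.44076883  99.34000111] 39.72582741765179 40.575392888858914
4798 [572.80075732  44.46772061 123.62767506] [[552.   26.6  99.3]
 [585.8  63.7 178. ]]
[[552.58294252  18.54970572]
 [591.36861214  63.42826859]]
```

View pics/w3.png

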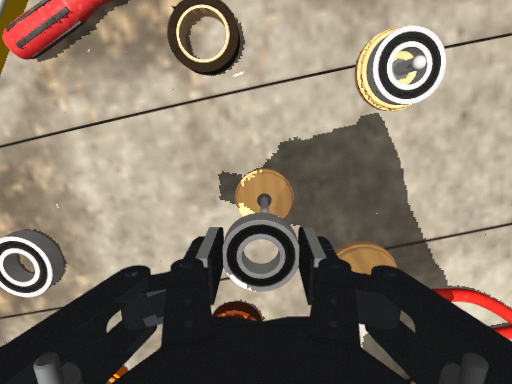

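>>> jog_arm(
  slide=[
    [0.03, 0.04, 0.3],
    [0, 0, 0.3],
    [0, 0, 0.3],
    [0, 0, 0.2],
    [0, 0, 0.15],
    [0, 0, 0.07],
    [0, 0, 0],
    [0, 0, 0],
  ],
  dr=[
    [0, 0, 0],
    [0, 0, 0],
    [0, 0, 0],
    [0, 0, 0],
    [0, 0, 0],
    [0, 0, 0],
    [0, 0, 0],
    [0, 0, 0],
  ],
  grip=[0.8, 0.8, 0.8, 0.8, 0.8, 0.8, 0.8, 0.8],
)

```text
t: 12.4
position: [571.1, 40.1, 20.6]
eef_rot: [0.995, -0.104, 0.0, -0.0]
wrist_force: [-0.3, 0.8, -1.0]
width: 39.9
grasp_force: 40.6
```

>>> jog_arm(
  slide=[
    [0, 0, 0.02],
    [0, 0, 0],
    [0, 0, 0],
    [0, 0, -0.4],
    [0, 0, -0.9],
    [0, 0, -0.8],
    [-0.22, -0.74, 0],
    [-0.22, -0.74, 0],
    [-0.22, -0.74, 0],
    [-0.22, -0.74, 0],
    [-0.22, -0.74, 0],
    [0, 0, 0],
  ],
  dr=[
    [0, 0, 0],
    [0, 0, 0],
    [0, 0, 0],
    [0, 0, 0],
    [0, 0, 0],
    [0, 0, 0],
    [0, 0, 0],
    [0, 0, 0],
    [0, 0, 0],
    [0, 0, 0],
    [0, 0, 0],
    [0, 0, 0],
  ],
  grip=[0, 0, 0, 0, 0, 0, 0, 0, 0, 0, 0, 0],
)

```text
t: 13.9
position: [550.1, 277.0, 144.8]
eef_rot: [0.995, -0.1, -0.0, -0.002]
wrist_force: [-0.5, -0.8, 0.9]
width: 85.3
grasp_force: 0.0
```

>>> jog_arm(
  slide=[
    [0, 0, 0],
    [0, 0, 0],
  ],
  dr=[
    [0, 0, 0],
    [0, 0, 0],
  ],
  grip=[0.12, 0.12],
)

```text
t: 14.15
position: [552.2, 269.0, 144.9]
eef_rot: [0.995, -0.105, 0.0, 0.001]
wrist_force: [-0.3, -0.8, 0.5]
width: 75.3
grasp_force: 0.0
```

```bash
python3 -c "
from h import *
s,T,p,d,C,P=blobs();print(s['position'],s['width'])
m=(p[...,0]>150)&(p[...,2]<60)&(P[...,2]>25)&(P[...,2]<100)
q=P[m];print(np.percentile(q[:,2],[5,50,95]));
for f in ([564,328],[552,272]):
  dd=np.hypot(*(q[:,:2]-f).T);print(dd.min(),q[dd.argmin()])
"
```

```text
px [457.   3.] rect [440   0  37   8] ctr 679.0 66.2 diam 32.2 z 13.7/18.0 hull mean [677.2  66.5] rgb [25. 20. 15.]
px [487. 122.] rect [459  96  53  52] ctr 568.2 48.6 diam 58.2 z 22.6/26.1 hull mean [569.8  49.9] rgb [157. 145. 119.]
px [256. 187.] rect [225 156  63  62] ctr 552.2 272.7 diam 62.6 z 15.4/16.4 hull mean [552.8 272.7] rgb [106. 105. 103.]
px [  6. 232.] rect [  0 213  16  36] ctr 563.0 547.9 diam 41.1 z 15.2/25.6 hull mean [562.1 542.6] rgb [220. 221. 219.]
px [438. 249.] rect [412 226  52  47] ctr 446.0 95.8 diam 58.8 z 13.4/15.0 hull mean [446.4  97.2] rgb [54. 25. 10.]
px [211. 294.] rect [192 277  38  34] ctr 442.1 349.6 diam 45.9 z 11.1/12.5 hull mean [441.9 348.9] rgb [114.  54.  23.]
px [308. 304.] rect [289 290  37  32] ctr 403.0 245.9 diam 44.2 z 11.2/12.2 hull mean [404.5 245.2] rgb [212. 121.   5.]
px [ 15. 310.] rect [  0 295  41  36] ctr 467.1 564.2 diam 75.6 z 22.4/33.3 hull mean [472.1 565.9] rgb [104.  95.  72.]
px [105. 368.] rect [ 80 350  52  33] ctr 368.3 499.2 diam 65.7 z 18.9/24.8 hull mean [373.  498.8] rgb [128. 112.  77.]
[552.22595254 268.98664309 144.91950163] 75.33668514990893
[45.38016431 47.18950793 48.56486031]
31.934957895492655 [587.52854379 349.5928035   44.0236944 ]
73.97042964943789 [605.94011991 322.61707149  29.41208802]
```

>>> jog_arm(
  slide=[
    [-0.01, -0.05, 0.5],
    [0, 0, 0.7],
    [0, 0, 0.6],
    [0, 0, 0.35],
    [0, 0, 0.15],
    [0, 0, 0.06],
    [0, 0, 0],
    [0, 0, 0],
    [0, 0, 0],
    [0, 0, 0],
    [0, 0, 0],
  ],
  dr=[
    [0, 0, 0],
    [0, 0, 0],
    [0, 0, 0],
    [0, 0, 0],
    [0, 0, 0],
    [0, 0, 0],
    [0, 0, 0],
    [0, 0, 0],
    [0, 0, 0],
    [0, 0, 0],
    [0, 0, 0],
  ],
  grip=[0.12, 0.12, 0.12, 0.12, 0.12, 0.12, 0.12, 0.6, 0.6, 0.6, 0.6],
)

```text
t: 15.58
position: [552.6, 274.3, 5.2]
eef_rot: [0.995, -0.103, 0.001, -0.0]
wrist_force: [-1.2, -0.9, 7.2]
width: 60.8
grasp_force: 41.5
```

>>> jog_arm(
  slide=[
    [0, 0, -0.4],
    [0, 0, -0.7],
    [0, 0, -0.5],
    [-0.04, 0.87, 0],
    [-0.04, 0.87, 0],
    [-0.04, 0.87, 0],
    [-0.04, 0.87, 0],
    [-0.04, 0.87, 0],
    [-0.04, 0.87, 0],
    [0, 0, 0],
    [0, 0, 0],
    [0, 0, 0],
  ],
  dr=[
    [0, 0, 0],
    [0, 0, 0],
    [0, 0, 0],
    [0, 0, 0],
    [0, 0, 0],
    [0, 0, 0],
    [0, 0, 0],
    [0, 0, 0],
    [0, 0, 0],
    [0, 0, 0],
    [0, 0, 0],
    [0, 0, 0],
  ],
  grip=[0.6, 0.6, 0.6, 0.6, 0.6, 0.6, 0.6, 0.6, 0.6, 0.6, 0.6, 0.6],
)

```text
t: 17.08
position: [473.9, -27.9, 99.5]
eef_rot: [0.995, -0.102, 0.0, -0.0]
wrist_force: [-0.2, 0.5, -2.6]
width: 60.5
grasp_force: 44.1
```

```bash
python3 -c "
from h import *
s,T,p,d,C,P=blobs('pics/w4.png');print(s['position'],s['width'],s['grasp_force'])
h=p.astype(int);m=(h[...,0]-h[...,2]>40)&(abs(P[...,2]-14)<4)&(np.hypot(P[...,0]-475,P[...,1]+28)<50)
w=P[m][:,:2];print(np.percentile(w,[1,99],axis=0))
"
```

```text
px [490.  63.] rect [462   0  50 119] ctr 543.3 -213.5 diam 85.4 z 29.7/44.6 hull mean [ 543.4 -208.5] rgb [14. 27. 20.]
px [148. 101.] rect [115  69  67  65] ctr 567.0 36.8 diam 49.9 z 24.9/26.5 hull mean [566.8  36. ] rgb [163. 155. 140.]
px [265. 177.] rect [223 156  82  50] ctr 475.9 -31.5 diam 68.2 z 13.6/14.5 hull mean [488.9 -34.8] rgb [180. 141.  87.]
px [262. 230.] rect [244 226  36  10] ctr 445.8 -23.5 diam 30.2 z 13.6/14.7 hull mean [446.4 -23.6] rgb [231. 212. 147.]
px [130. 252.] rect [102 229  60  51] ctr 445.3 94.0 diam 56.4 z 13.4/15.4 hull mean [447.6  95.2] rgb [118.  56.  23.]
px [ 11. 316.] rect [  0 300  29  38] ctr 401.0 241.8 diam 47.8 z 11.3/12.3 hull mean [403.5 239.9] rgb [185. 108.   5.]
[473.90599879 -27.92606891  99.54173049] 60.495823406855756 44.09455558285117
[[442.58000102 -63.541089  ]
 [506.96229493  -1.25155496]]
```

View pics/w4.png

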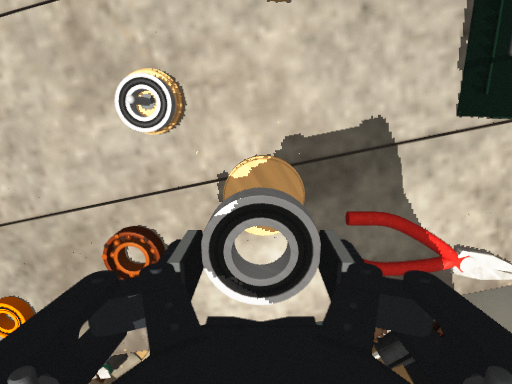

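Small bearing is seated too (top at 26 mm). Lowering the large one.

>>> jog_arm(
  slide=[
    [0.03, 0.04, 0.3],
    [0, 0, 0.3],
    [0, 0, 0.3],
    [0, 0, 0.2],
    [0, 0, 0.15],
    [0, 0, 0.06],
    [0, 0, 0],
    [0, 0, 0],
  ],
  dr=[
    [0, 0, 0],
    [0, 0, 0],
    [0, 0, 0],
    [0, 0, 0],
    [0, 0, 0],
    [0, 0, 0],
    [0, 0, 0],
    [0, 0, 0],
  ],
  grip=[0.6, 0.6, 0.6, 0.6, 0.6, 0.6, 0.6, 0.6],
)

```text
t: 18.12
position: [474.9, -32.3, 21.1]
eef_rot: [0.995, -0.104, 0.0, -0.0]
wrist_force: [0.0, 0.5, -2.3]
width: 60.7
grasp_force: 44.1
```

>>> jog_arm(
  slide=[
    [0, 0, 0.02],
    [0, 0, 0],
    [0, 0, 0],
    [0, 0, -0.4],
    [0, 0, -0.9],
    [0, 0, -0.8],
    [-0.31, -0.66, 0],
    [-0.31, -0.66, 0],
    [-0.31, -0.66, 0],
    [0, 0, 0],
    [0, 0, 0],
    [0, 0, 0],
  ],
  dr=[
    [0, 0, 0],
    [0, 0, 0],
    [0, 0, 0],
    [0, 0, 0],
    [0, 0, 0],
    [0, 0, 0],
    [0, 0, 0],
    [0, 0, 0],
    [0, 0, 0],
    [0, 0, 0],
    [0, 0, 0],
    [0, 0, 0],
  ],
  grip=[0, 0, 0, 0, 0, 0, 0, 0, 0, 0, 0, 0],
)

```text
t: 19.62
position: [444.7, 94.1, 145.5]
eef_rot: [0.995, -0.105, 0.0, 0.0]
wrist_force: [0.2, 0.3, -0.7]
width: 85.3
grasp_force: 0.0
```

```bash
python3 -c "
from h import *
s,T,p,d,C,P=blobs();print(s['position'],s['width'])"
```

```text
px [289.  41.] rect [261  12  56  60] ctr 564.9 43.0 diam 48.1 z 24.8/26.4 hull mean [565.1  43.4] rgb [175. 167. 148.]
px [385. 129.] rect [345  92  81  74] ctr 476.8 -27.5 diam 74.0 z 28.8/30.4 hull mean [476.1 -26.5] rgb [138. 131. 117.]
px [483. 155.] rect [450 145  62  29] ctr 425.2 -127.7 diam 73.2 z 11.1/12.5 hull mean [ 429.5 -127.7] rgb [231.  51.  41.]
px [258. 187.] rect [232 161  53  53] ctr 443.8 95.4 diam 53.5 z 14.1/15.4 hull mean [444.1  95. ] rgb [97. 49. 24.]
px [473. 195.] rect [435 180  77  25] ctr 388.7 -118.8 diam 84.5 z 11.2/12.5 hull mean [ 388.9 -119.9] rgb [234.  55.  44.]
px [ 30. 237.] rect [ 10 218  42  38] ctr 439.9 347.3 diam 48.0 z 11.1/12.6 hull mean [441.5 347.6] rgb [109.  51.  21.]
px [126. 247.] rect [111 234  39  33] ctr 402.5 244.9 diam 45.3 z 11.4/12.4 hull mean [408.3 247. ] rgb [216. 139.  10.]
[444.65055144  94.07206597 145.50132834] 85.29007551819086
```

Large seated (top ≈30 mm). Now rusty medium.

>>> jog_arm(
  slide=[
    [0, -0.02, 0.5],
    [0, 0, 0.7],
    [0, 0, 0.6],
    [0, 0, 0.35],
    [0, 0, 0.15],
    [0, 0, 0.06],
    [0, 0, 0],
    [0, 0, 0],
    [0, 0, 0],
    [0, 0, 0],
    [0, 0, 0],
  ],
  dr=[
    [0, 0, 0],
    [0, 0, 0],
    [0, 0, 0],
    [0, 0, 0],
    [0, 0, 0],
    [0, 0, 0],
    [0, 0, 0],
    [0, 0, 0],
    [0, 0, 0],
    [0, 0, 0],
    [0, 0, 0],
  ],
  grip=[0, 0, 0, 0, 0, 0, 0, 0.7, 0.7, 0.7, 0.7],
  squeeze=60,
)

```text
t: 21.05
position: [442.8, 96.6, 15.0]
eef_rot: [0.995, -0.102, -0.003, 0.002]
wrist_force: [0.2, 4.4, 6.3]
width: 25.7
grasp_force: 3.1
```

```bash
python3 -c "
from h import *
p,d=read_camera('wrist');cv2.imwrite('pics/w5.png',p[:,:,::-1]);s=get_state();print(s['position'],s['width'],s['wrist_force'],s['joint_efforts'])"
```

```text
[442.80434824  96.66516782  14.95155847] 25.650099887887777 [0.53956942 3.9789454  5.9587776 ] [ 1.72211766e+00 -4.47493315e+01  6.35507181e-01 -3.16436805e+00
  1.99030121e-01  1.09731227e+00 -1.44115291e-02]
```

View pics/w5.png

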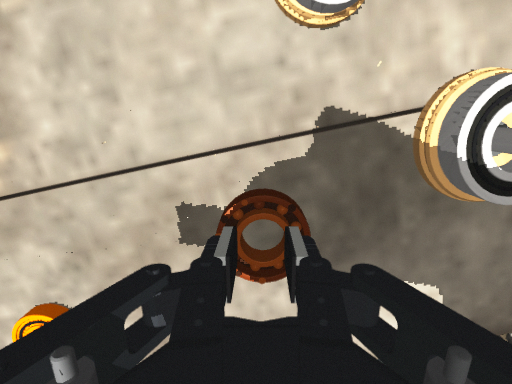

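The fingers rode up over the top of the rusty ring, so that grasp was too high. I'll reopen, lift and grasp lower.

>>> jog_arm(
  slide=[
    [0, 0, 0],
    [0, 0, -0.4],
    [0, 0, -0.6],
    [0, 0, 0],
    [0, 0, 0],
    [0, 0, 0],
  ],
  dr=[
    [0, 0, 0],
    [0, 0, 0],
    [0, 0, 0],
    [0, 0, 0],
    [0, 0, 0],
    [0, 0, 0],
  ],
  grip=[0, 0, 0, 0, 0, 0],
  squeeze=40,
)

```text
t: 21.85
position: [441.3, 94.2, 73.3]
eef_rot: [0.995, -0.103, -0.005, 0.005]
wrist_force: [0.0, -0.3, -0.1]
width: 85.6
grasp_force: 0.0
```

```bash
python3 -c "
from h import *
s,T,p,d,C,P=blobs();print(s['position'],s['width'],s['eef_rot'])"
```

```text
px [298.  20.] rect [260   0  80  49] ctr 563.5 43.6 diam 47.6 z 24.2/26.1 hull mean [557.2  45.4] rgb [170. 160. 137.]
px [428. 127.] rect [371  78 115  99] ctr 477.0 -26.3 diam 76.6 z 28.8/30.4 hull mean [476.9 -25.6] rgb [143. 137. 123.]
px [258. 204.] rect [222 170  71  69] ctr 444.3 94.2 diam 53.5 z 14.1/15.4 hull mean [444.7  94.2] rgb [79. 38. 17.]
px [ 85. 275.] rect [ 65 263  46  29] ctr 409.3 243.8 diam 40.1 z 11.4/12.4 hull mean [412.9 245. ] rgb [198. 126.   7.]
[441.31681914  94.18336815  73.32156348] 85.61970942187816 [ 0.99464076 -0.10315651 -0.00517183  0.00466209]
```

>>> jog_arm(
  slide=[
    [0.05, -0.01, 0.5],
    [0, 0, 0.4],
    [0, 0, 0.2],
    [0, 0, 0.14],
    [0, 0, 0],
    [0, 0, 0],
    [0, 0, 0],
    [0, 0, 0],
    [0, 0, 0],
    [0, 0, 0],
  ],
  dr=[
    [0.06, 0.05, 0],
    [0, 0, 0],
    [0, 0, 0],
    [0, 0, 0],
    [0, 0, 0],
    [0, 0, 0],
    [0, 0, 0],
    [0, 0, 0],
    [0, 0, 0],
    [0, 0, 0],
  ],
  grip=[0, 0, 0.2, 0.2, 0.2, 0.2, 0.5, 0.5, 0.5, 0.5],
)

```text
t: 23.15
position: [445.0, 94.4, 0.4]
eef_rot: [0.995, -0.103, 0.001, -0.001]
wrist_force: [-1.0, 0.0, 5.8]
width: 50.0
grasp_force: 40.9
```

>>> jog_arm(
  slide=[
    [0, 0, -0.4],
    [0, 0, -0.8],
    [0, 0, -0.8],
    [0, 0, -0.8],
    [0.19, 0.38, -0.5],
    [0.39, 0.76, 0],
    [0.39, 0.76, 0],
    [0.39, 0.76, 0],
    [0.39, 0.76, 0],
    [0.39, 0.76, 0],
    [0.39, 0.76, 0],
    [0.39, 0.76, 0],
  ],
  dr=[
    [0, 0, 0],
    [0, 0, 0],
    [0, 0, 0],
    [0, 0, 0],
    [0, 0, 0],
    [0, 0, 0],
    [0, 0, 0],
    [0, 0, 0],
    [0, 0, 0],
    [0, 0, 0],
    [0, 0, 0],
    [0, 0, 0],
  ],
  grip=[0.6, 0.6, 0.6, 0.6, 0.6, 0.6, 0.6, 0.6, 0.6, 0.6, 0.6, 0.6],
)

```text
t: 24.65
position: [545.6, -278.2, 197.3]
eef_rot: [0.995, -0.103, 0.0, -0.001]
wrist_force: [0.9, -0.1, -1.2]
width: 50.5
grasp_force: 42.5
```

>>> jog_arm(
  slide=[
    [0.19, 0.38, 0],
    [0, 0, 0],
    [0, 0, 0],
    [0, 0, 0],
  ],
  dr=[
    [0, 0, 0],
    [0, 0, 0],
    [0, 0, 0],
    [0, 0, 0],
  ],
  grip=[0.6, 0.6, 0.6, 0.6],
)

```text
t: 25.15
position: [552.3, -299.5, 197.6]
eef_rot: [0.995, -0.102, 0.0, -0.001]
wrist_force: [0.0, -0.3, -1.2]
width: 49.8
grasp_force: 42.5
```

```bash
python3 -c "
from h import *
s,T=pose();p,d=read_camera('wrist');C=cam('wrist',T);P=cloud(d,C);cv2.imwrite('pics/w6.png',p[:,:,::-1]);print(s['position'],s['width'],s['grasp_force'])
m=(abs(P[...,2]-130)<5);q=P[m][:,:2].astype(np.float32);q=q[np.hypot(q[:,0]-551,q[:,1]+301)<130];print(cv2.minAreaRect(q))
"
```

```text
[ 552.31012011 -299.50599315  197.64910003] 49.75874158430975 42.49527633190155
((552.6550903320312, -303.2187805175781), (180.0132293701172, 130.5362091064453), 77.93914031982422)
```

View pics/w6.png

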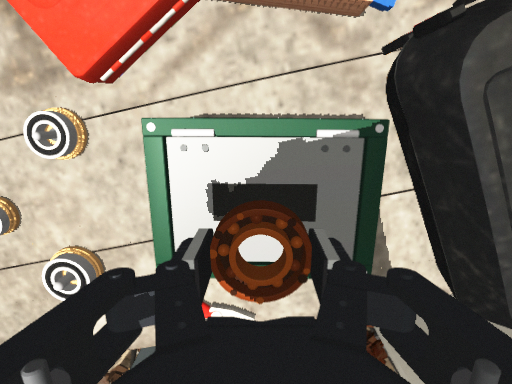

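Hinges are on the far (+x) side, so the flap frame matches the tool's yaw. Box centre is (552,-303), and the bearing is held over it. Pressing down.

>>> jog_arm(
  slide=[
    [0, 0.04, 0.5],
    [0, 0, 0.3],
    [0, 0, 0.3],
    [0, 0, 0.3],
    [0, 0, 0.3],
    [0, 0, 0.26],
    [0, 0, 0],
    [0, 0, 0],
  ],
  dr=[
    [0, 0, 0],
    [0, 0, 0],
    [0, 0, 0],
    [0, 0, 0],
    [0, 0, 0],
    [0, 0, 0],
    [0, 0, 0],
    [0, 0, 0],
  ],
  grip=[0.6, 0.6, 0.6, 0.6, 0.6, 0.6, 0.6, 0.6],
)

```text
t: 26.2
position: [549.1, -302.7, 78.4]
eef_rot: [0.995, -0.103, -0.003, -0.001]
wrist_force: [-4.9, 1.2, 0.1]
width: 50.0
grasp_force: 42.6
```

>>> jog_arm(
  slide=[
    [0, 0, 0],
    [0, 0, 0],
    [0, 0, 0],
    [0, 0, 0],
    [0, 0, 0],
    [0, 0, 0],
  ],
  dr=[
    [0, 0, 0],
    [0, 0, 0],
    [0, 0, 0],
    [0, 0, 0],
    [0, 0, 0],
    [0, 0, 0],
  ],
  grip=[0, 0, 0, 0, 0, 0],
)

```text
t: 26.95
position: [552.2, -303.3, 80.0]
eef_rot: [0.995, -0.103, 0.001, -0.001]
wrist_force: [-3.4, 3.2, 2.8]
width: 85.3
grasp_force: 2.0
```

>>> jog_arm(
  slide=[
    [0, 0, -0.2],
    [0, 0, -0.3],
    [0, 0, -0.4],
    [0, 0, -0.5],
    [0, 0, -0.8],
    [0, 0, -0.8],
    [0, 0, 0],
    [0, 0, 0],
  ],
  dr=[
    [0, 0, 0],
    [0, 0, 0],
    [0, 0, 0],
    [0, 0, 0],
    [0, 0, 0],
    [0, 0, 0],
    [0, 0, 0],
    [0, 0, 0],
  ],
  grip=[0, 0, 0, 0, 0, 0, 0, 0],
)

```text
t: 27.95
position: [552.3, -304.3, 260.9]
eef_rot: [0.995, -0.103, 0.002, 0.0]
wrist_force: [-0.2, 0.5, -0.3]
width: 85.4
grasp_force: 0.0
```

```bash
python3 -c "
from h import *
s,T=pose();p,d=read_camera('wrist');C=cam('wrist',T);P=cloud(d,C);cv2.imwrite('pics/w7.png',p[:,:,::-1]);print(s['position'],s['width'],s['eef_rot'])
r=np.hypot(P[...,0]-552,P[...,1]+302);print(np.percentile(P[r<45][:,2],[1,10,50,90,99]))
"
```

```text
[ 552.28176955 -304.33830738  260.86115636] 85.38607985783503 [ 9.94650427e-01 -1.03283115e-01  1.75663631e-03  2.00234029e-04]
[128.23915425 129.39672866 343.45107859 359.4189374  363.07420301]
```

View pics/w7.png

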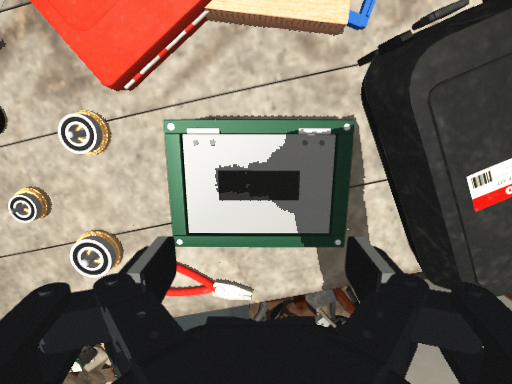

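The flap is shut and the rusty medium is inside. Back for the rusty small one.

>>> jog_arm(
  slide=[
    [-0.34, -0.85, 0],
    [-0.34, -0.85, 0],
    [-0.34, -0.85, 0],
    [-0.34, -0.85, 0],
    [-0.34, -0.85, 0],
    [-0.34, -0.85, 0],
    [-0.34, -0.85, 0],
    [-0.34, -0.85, 0],
    [-0.34, -0.85, 0],
    [-0.34, -0.85, 0],
    [-0.33, -0.85, 0],
    [-0.33, -0.85, 0],
  ],
  dr=[
    [0, 0, 0],
    [0, 0, 0],
    [0, 0, 0],
    [0, 0, 0],
    [0, 0, 0],
    [0, 0, 0],
    [0, 0, 0],
    [0, 0, 0],
    [0, 0, 0],
    [0, 0, 0],
    [0, 0, 0],
    [0, 0, 0],
  ],
  grip=[0, 0, 0, 0, 0, 0, 0, 0, 0, 0, 0, 0],
)

```text
t: 29.5
position: [438.6, 346.5, 259.2]
eef_rot: [0.995, -0.103, -0.0, -0.0]
wrist_force: [0.9, 0.1, -0.2]
width: 85.4
grasp_force: 0.0
```

>>> jog_arm(
  slide=[
    [0, 0, 0.9],
    [0, 0, 0.9],
    [0, 0, 0],
    [0, 0, 0],
    [0, 0, 0],
  ],
  dr=[
    [0, 0, 0],
    [0, 0, 0],
    [0, 0, 0],
    [0, 0, 0],
    [0, 0, 0],
  ],
  grip=[0, 0, 0, 0, 0],
)

```text
t: 30.12
position: [440.2, 346.6, 154.4]
eef_rot: [0.995, -0.103, 0.002, -0.002]
wrist_force: [-0.3, 0.1, -0.2]
width: 85.3
grasp_force: 0.0
```

```bash
python3 -c "
from h import *
s,T,p,d,C,P=blobs();print(s['position'],s['width'],s['eef_rot'])"
```

```text
px [258. 184.] rect [238 163  41  41] ctr 441.1 349.2 diam 43.4 z 11.3/12.5 hull mean [441.1 348.7] rgb [95. 48. 23.]
px [361. 199.] rect [342 180  40  40] ctr 402.1 246.6 diam 43.2 z 11.3/12.2 hull mean [402.3 246.6] rgb [151.  69.   4.]
[440.2079422  346.55086764 154.43955121] 85.26413913560799 [ 0.99463865 -0.10337521  0.00168024 -0.00216701]
```

>>> jog_arm(
  slide=[
    [0.01, -0.04, 0.6],
    [0, 0, 0.7],
    [0, 0, 0.6],
    [0, 0, 0.4],
    [0, 0, 0.2],
    [0, 0, 0.06],
    [0, 0, 0],
    [0, 0, 0],
    [0, 0, 0],
    [0, 0, 0],
    [0, 0, 0],
    [0, 0, 0],
  ],
  dr=[
    [0, 0, 0],
    [0, 0, 0],
    [0, 0, 0],
    [0, 0, 0],
    [0, 0, 0],
    [0, 0, 0],
    [0, 0, 0],
    [0, 0, 0],
    [0, 0, 0],
    [0, 0, 0],
    [0, 0, 0],
    [0, 0, 0],
  ],
  grip=[0.25, 0.25, 0.25, 0.25, 0.25, 0.25, 0.25, 0.25, 0.6, 0.6, 0.6, 0.6],
)

```text
t: 31.68
position: [440.7, 348.1, -0.3]
eef_rot: [0.995, -0.103, 0.001, -0.001]
wrist_force: [-1.3, -0.3, 4.9]
width: 40.3
grasp_force: 39.6
```

>>> jog_arm(
  slide=[
    [0, 0, -0.4],
    [0, 0, -0.8],
    [0, 0, -0.9],
    [0, 0, -0.9],
    [0, 0, -0.4],
    [0.34, 0.85, 0],
    [0.34, 0.85, 0],
    [0.34, 0.85, 0],
    [0.34, 0.85, 0],
    [0.34, 0.85, 0],
    [0.34, 0.85, 0],
    [0.34, 0.85, 0],
  ],
  dr=[
    [0, 0, 0],
    [0, 0, 0],
    [0, 0, 0],
    [0, 0, 0],
    [0, 0, 0],
    [0, 0, 0],
    [0, 0, 0],
    [0, 0, 0],
    [0, 0, 0],
    [0, 0, 0],
    [0, 0, 0],
    [0, 0, 0],
  ],
  grip=[0.7, 0.7, 0.7, 0.7, 0.7, 0.7, 0.7, 0.7, 0.7, 0.7, 0.7, 0.7],
)

```text
t: 33.17
position: [506.6, -32.9, 202.8]
eef_rot: [0.995, -0.103, 0.001, -0.001]
wrist_force: [1.9, 0.8, -0.7]
width: 40.0
grasp_force: 40.7
```

>>> jog_arm(
  slide=[
    [0.34, 0.85, 0],
    [0.34, 0.85, 0],
    [0.34, 0.85, 0],
    [0.34, 0.86, 0],
    [0.34, 0.86, 0],
    [0, 0, 0],
    [0, 0, 0],
    [0, 0, 0],
  ],
  dr=[
    [0, 0, 0],
    [0, 0, 0],
    [0, 0, 0],
    [0, 0, 0],
    [0, 0, 0],
    [0, 0, 0],
    [0, 0, 0],
    [0, 0, 0],
  ],
  grip=[0.7, 0.7, 0.7, 0.7, 0.7, 0.7, 0.7, 0.7],
)

```text
t: 34.17
position: [554.0, -300.9, 202.4]
eef_rot: [0.995, -0.102, 0.0, -0.001]
wrist_force: [0.1, 0.1, -1.0]
width: 40.4
grasp_force: 40.7
```

>>> jog_arm(
  slide=[
    [-0.03, 0.03, 0.5],
    [0, 0, 0.38],
    [0, 0, 0.3],
    [0, 0, 0.3],
    [0, 0, 0.3],
    [0, 0, 0.26],
    [0, 0, 0],
    [0, 0, 0],
  ],
  dr=[
    [0, 0, 0],
    [0, 0, 0],
    [0, 0, 0],
    [0, 0, 0],
    [0, 0, 0],
    [0, 0, 0],
    [0, 0, 0],
    [0, 0, 0],
  ],
  grip=[0.7, 0.7, 0.7, 0.7, 0.7, 0.7, 0.7, 0.7],
)

```text
t: 35.17
position: [549.3, -303.2, 79.0]
eef_rot: [0.995, -0.103, -0.002, -0.001]
wrist_force: [-4.9, 1.3, 0.4]
width: 40.3
grasp_force: 40.8
```

>>> jog_arm(
  slide=[
    [0, 0, 0],
    [0, 0, 0],
    [0, 0, 0],
    [0, 0, 0],
    [0, 0, 0],
    [0, 0, 0],
    [0, 0, 0],
  ],
  dr=[
    [0, 0, 0],
    [0, 0, 0],
    [0, 0, 0],
    [0, 0, 0],
    [0, 0, 0],
    [0, 0, 0],
    [0, 0, 0],
  ],
  grip=[0, 0, 0, 0, 0, 0, 0],
)

```text
t: 36.05
position: [552.2, -303.9, 80.0]
eef_rot: [0.995, -0.103, 0.001, -0.001]
wrist_force: [-2.9, 2.8, 3.3]
width: 85.7
grasp_force: 2.0
```

>>> jog_arm(
  slide=[
    [0, 0, -0.2],
    [0, 0, -0.3],
    [0, 0, -0.4],
    [0, 0, -0.5],
    [0, 0, -0.8],
    [0, 0, -0.8],
    [0, 0, -0.3],
    [0, 0, 0],
    [0, 0, 0],
    [0, 0, 0],
    [0, 0, 0],
    [0, 0, 0],
  ],
  dr=[
    [0, 0, 0],
    [0, 0, 0],
    [0, 0, 0],
    [0, 0, 0],
    [0, 0, 0],
    [0, 0, 0],
    [0, 0, 0],
    [0, 0, 0],
    [0, 0, 0],
    [0, 0, 0],
    [0, 0, 0],
    [0, 0, 0],
  ],
  grip=[0, 0, 0, 0, 0, 0, 0, 0, 0, 0, 0, 0],
)

```text
t: 37.55
position: [551.5, -304.2, 277.3]
eef_rot: [0.995, -0.103, 0.0, -0.001]
wrist_force: [0.5, -0.7, 0.2]
width: 85.4
grasp_force: 0.0
```

```bash
python3 -c "
from h import *
s,T,p,d,C,P=blobs('pics/w8.png');print(s['position'],s['width'],s['wrist_force'])
# ring top planes (tilt) and centres
for n,x,y in(('L',475,-30),('M',648,-77),('S',569,42)):
  r=np.hypot(P[...,0]-x,P[...,1]-y);q=P[(r<32)&(P[...,2]>22)&(P[...,2]<36)]
  if len(q)>30: print(n,len(q),np.percentile(q[:,2],[10,50,90]).round(1),q.mean(0).round(1),np.linalg.lstsq(np.c_[q[:,:2]-q[:,:2].mean(0),np.ones(len(q))],q[:,2],rcond=None)[0].round(3))
t,_=read_camera('top');cv2.imwrite('pics/t8.png',np.vstack([cv2.resize(t[140:250,180:420,::-1],(512,235)),p[:300,:,::-1]]))
"
```

```text
px [  4. 118.] rect [  0 101  11  33] ctr 695.4 43.4 diam 45.1 z 14.7/18.9 hull mean [693.5  38.6] rgb [31. 25. 18.]
px [ 90. 131.] rect [ 66 109  48  44] ctr 648.4 -86.1 diam 67.1 z 27.8/29.7 hull mean [647.3 -86.8] rgb [166. 157. 140.]
px [ 36. 201.] rect [ 18 184  39  34] ctr 568.4 32.5 diam 62.1 z 24.1/26.9 hull mean [569.4  31.6] rgb [159. 149. 131.]
px [101. 248.] rect [ 77 226  49  45] ctr 478.4 -39.5 diam 79.5 z 28.8/30.8 hull mean [479.5 -40.4] rgb [160. 153. 140.]
[ 551.52891301 -304.1569821   277.3368213 ] 85.42378990329381 [ 0.49765856 -0.66664419  0.1819633 ]
L 945 [27.5 29.5 30.7] [476.1 -32.6  29.2] [-1.000e-02  3.000e-03  2.921e+01]
M 1058 [26.4 28.4 29.7] [648.6 -81.1  28.2] [-3.0000e-03  1.9000e-02  2.8196e+01]
S 523 [23.9 25.7 27. ] [567.3  38.2  25.7] [-8.0000e-03  1.4000e-02  2.5667e+01]
```

View pics/t8.png

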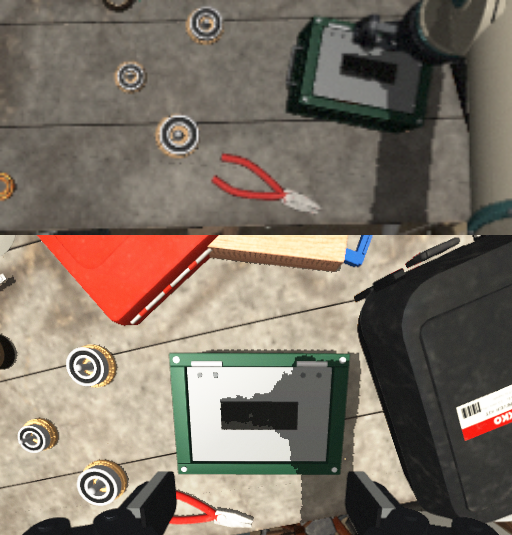

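All three sound bearings lie flat on their stands (tops at about 30, 29 and 26 mm, negligible tilt). The flap is shut with both rusty ones gone inside, and the gripper is clear.

```bash
python3 -c "
from rig import *
print(job_done())"
```

```text
the job is handed in; nothing more can be done
None
```

I handed the job in at about 38 s of robot time: all three sound bearings lie flat on their own stands, and both rusty ones went into the scrap box with its flap shut. The hand-in gave no verdict.

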